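Click a test cassette into its spring-bolt dock

ROBOT

A 7-joint arm with a two-finger parallel gripper is mounted at the origin on the work surface. World frame = base frame: x ahead of the robot, y to its left, z up, the work surface at z = 0. Lengths are in m, angles in rad, forces in N, time in s.
With the tool pointing down it reaches from about 0.425 to 0.875 m from the base axis. Payload 4.7 kg.
Tool frame: the origin (TCP) lies midway between the tips of the shut fingers; the grasp point (between the pads) lies ctrl.grasp_offset behind it (ctrl.grasp_offset is the distance from the TCP to the grasp point, in m); z points along the fingers, y is the line along which they close (so a half turn about z gives the same grasp; the last joint's range is limited). The gripper opens to 87 mm and grips with 3 to 60 N. Pads are 19 mm wide; open, the fingers measure 117 mm over their backs; the gripper's body (75 mm by 190 mm) begins 51 mm behind the grasp point.
Start: joints at [-1.203, 0.321, -0.07, 1.45, 0.023, 1.371, -0.057], TCP at [0.225, 0.61, 0.223] pointing down, gripper open.
Joint ranges: [-2.86, 2.86], [-0.3, 2.09], [-1.38, 1.24], [0.06, 2.45], [-1.56, 4.7], [0.09, 2.05], [-2.69, 2.69]. Speed limits (rad/s): [2.57, 2.57, 3.14, 3.14, 3.14, 3.14, 3.14].

INTERFACE

Orientations are given as a rotation vector (axis times angle).
In Python, from bench import ctrl gives the robot as it stands. The module is installed in compiled form; this text tells all that it offers.
- The arm moves only by the tool jog_arm, never from a script. Its argument "moves" is one flat list of numbers, 7 for each row, row after row: the shift along the tool's x, y, z in units of 30 cm (1.0 is 30 cm), then the turn, a rotation vector about the tool's x, y, z in units of 60 degrees (1.0 is 60 degrees), then the gripper's target within -1 to 1 (fully open at 1, half-way at 0, shut at -1). In form: [x, y, z, wx, wy, wz, fingers, x, y, z, wx, wy, wz, fingers, ...]. A call has exactly 8 rows; each row is the pose to reach, as a shift and turn from the pose commanded when the call began, along the tool's axes at that moment; what a row does not reach only later rows make up. A row lasts 1/8 s, in which the tool goes at most 62.5 mm and 10.7 degrees, less where a joint would pass 70% of its speed; a pose out of reach is approached as far as the arm can. A call with a number of a shift or a turn outside -1 to 1 is refused whole. A call with a gripper value outside its range is refused whole. The fingers move at their own pace and stop on an object; "newtons" is the grip in N (left out, the last holds). Time passes only in rows, so rows that repeat a pose let the fingers close, or fill a call up. It gives the time, the measured TCP pose, the force, the opening and the grip force at its end, in the units of the state.
- ctrl.get_state(): the state, without advancing time (a new reading comes with each control period).
- ctrl.get_image(name): name is "side" or "top" or "wrist"; returns a dict with "pixels" (480x640x3 uint8, red, green, blue), "fx", "fy", "cx", "cy" (pixels), "xyz" and "rotation" of the camera in the world; the wrist camera has in their place "tool_from_camera" (4x4, takes a point from camera to tool coordinates, whose origin is the TCP and whose axes are the flange's). Camera axes: x right, y up, looking along -z (the intrinsics and any distortion apply to the point x, -y, -z); pixel columns grow to the right and rows downward; lengths in m; the calibration is good to about 2 mm. A picture is of the moment at which its call begins: read the wrist's pose just before it. There is no depth.
- ctrl.close_job(): hands the job in; it is judged then, once.
The state is a dict: "time": time; "joint_positions": joint angles; "qd": joint speeds; "joint_torque": joint torques, N m; "position": TCP position; "tool_rot": TCP orientation; "ft_force": force on the tool from outside, world axes, zero at the start; "torque": the same for the moment, N m; "grip_width": opening from 0.0 (shut) to 1.0 (fully open); "grip_force": force on a finger pad.
Only numpy, scipy, OpenCV 4.12 (cv2) and the standard library are available. Lean on these libraries where they do the work, as an engineer would, in place of code of your own. Each camera call takes 0.05 s, during which the arm holds its last target. There are 200 camera calls.

TASK

Slide the white cassette with the orange label into the dock, grooved end first, under the two copper clips and past the brass side bolt, until both clips have dropped into its groove and the bolt has clicked out behind it. Push it fully home gently, without ramming it (never over 60 N), let go, and leave the blue-labelled cassette, the multimeter and the transformer where they lie.

Things in the scene. Friction and masses are not known exactly. Their poses are not given: they have to be found in the camera images.
- cassette: The cassette to load: flat white and grey box, 110 (its x) x 60 (y) x 26 mm, 0.18 to 0.35 kg, orange label on top. Starts flat on the table. Origin at the centre of its underside, z up. Its +x end enters the dock first. Rails leave no room for fingers beside it: carry it by its long sides (60 mm grasp), start it in the mouth, then push it home by its rear face.
- cassette_front (a point): Middle of the cassette's leading (+x) end face, 55 mm from its origin, 13 mm up. At this end a groove 20 mm wide and 7 mm deep crosses the top (x = +20 to +40 mm from the origin, two brass pads in it), then comes a 3 mm ridge, then the top edge slopes down over the last 12 mm.
- cassette_rear (a point): Middle of the cassette's plain upright rear (-x) end face, 55 mm behind its origin, 13 mm up: the place to push. A thin black bar is painted on top next to this end.
- dock: Fixed dock. x = direction in which the cassette slides in, y left of that, z up. Origin on the table under the centre of a seated cassette: seated, the cassette's origin is at x = 0 (to +4), y = 0, z = 8 mm, axes as the dock's. Aluminium floor plate 8 mm thick, 100 mm wide, x = -185 to +100 mm; before the rails it is an open apron to lay the cassette on.
- dock_mouth (a point): Centre of the mouth on the floor plate, dock x = -84 mm, z = 8 mm. Two rails run from here to x = +60 mm: 63 mm apart inside, 12 mm thick, top at z = 42 mm. A lip on each reaches 5 mm inwards over the cassette (underside z = 37, so no entry from above; 53 mm open between lips). Black flares widen the mouth out to x = -97 mm, 72 mm apart there (outer corners y = +-42).
- dock_stop (a point): Middle of the blue end stop's face, dock x = +59 mm, z = 21 mm; wall top at z = 40 mm. A cassette pressed against it is 4 mm past x = 0. The clip arms stand above it, up to z = 60 mm from x = +26 to +90 mm. The bolt's housing is outside the left rail: x = -88 to -46 mm, out to y = +90 mm, z up to 34 mm (red tab to 44).
- ejector (a joint): Steel spring plunger (14 mm across) in the middle of the end stop, sliding along dock x: 0 = sticks out to x = +41 mm; 0.014 m at the seated position, 0.018 with the cassette on the stop. Resists with 2 N rising to about 5 N, then pushes the cassette back out against the bolt; if the bolt has not clicked, the cassette comes back some mm.
- bolt (a joint): Brass spring bolt in the left rail, slides along dock +y: 0 = out (sticks 9 mm into the channel: tip at y = +22.5 mm, z = 12 to 30 mm), 0.006 to 0.008 m when a passing cassette pushes it aside. Nose slopes (26 degrees) from dock x = -78 to -59 mm; its square face at x = -55.5 mm stands behind a seated cassette, whose rear face must pass that line for the click. Spring 3 to 4.5 N.
- clip_left (a joint): Left copper contact clip (dock y = +15 mm): sprung arm hinged behind the end stop with a round foot 8 mm thick at dock x = +30 mm, lowest point z = 29 mm. 0 = down; the cassette's sloped end lifts it to about 0.1 rad; it drops to 0 when the groove comes under it, about 6 mm before the seated position. About 0.7 N at the foot; sliding home takes 3 to 12 N in all, with a drop at each snap.
- clip_right (a joint): Right copper contact clip (dock y = -15 mm), the same as the left one.
- spare_cassette: Bystander: a cassette of the same shape and size with a blue label, flat on the table. Leave it. Origin at the centre of its underside.
- multimeter: Bystander: yellow hand multimeter lying on its back, 150 x 78 x 40 mm. Leave it. Origin at the centre of its underside.
- transformer: Bystander: small transformer with copper winding, 66 x 58 x 56 mm. Leave it. Origin at the centre of its underside.

How it is judged:
By the outcome, as a careful person would: the job done as asked, in the order asked, and still so for the second after the job is handed in, with the robot touching nothing.
It also fails if it takes over 72 s, if anything falls off the work surface, if the arm or the gripper's body presses on something with over 40 N, if the wrist force passes 120 N, or if a joint passes its speed limit or range.

## Working session

There is one attempt and no reset: what is moved stays moved. The work goes in short steps, Python scripts to look and compute and a tool call to move; the robot and the scene stay as the last step left them, time stands still between calls to the robot, and variables do not carry over. Pictures are saved under pics/ and viewed, at most 10 in all, crops included, and the job is handed in when it is done.

Besides the shell and the picture viewer there is one more tool, called after "Emit:" in YAML: its name, and indented under it one key for each argument. jog_arm: Moves the arm, as the interface text tells. Its arguments: {"type":"object","properties":{"moves":{"type":"array"},"newtons":{"type":"number"}},"required":["moves"]}

```bash
mkdir -p pics; cat > h.py <<'E'
import numpy as np, cv2
from bench import ctrl
from scipy.spatial.transform import Rotation as R
def grab(n,save=None):
    s=ctrl.get_state(); im=ctrl.get_image(n)
    if save: cv2.imwrite('pics/'+save,im['pixels'][:,:,::-1])
    if n=='wrist':
        T=np.eye(4);T[:3,:3]=R.from_rotvec(s['tool_rot']).as_matrix();T[:3,3]=s['position']
        M=T@np.array(im['tool_from_camera']);im['o']=M[:3,3];im['Rm']=M[:3,:3]
    else:
        im['o']=np.array(im['xyz']);r=np.array(im['rotation']);im['Rm']=r if r.shape==(3,3) else R.from_rotvec(r).as_matrix()
    return im
def ray(im,u,v,z):
    d=im['Rm']@np.array([(u-im['cx'])/im['fx'],-(v-im['cy'])/im['fy'],-1.])
    return im['o']+d*(z-im['o'][2])/d[2]
def proj(im,p):
    c=im['Rm'].T@(np.array(p)-im['o']);return im['cx']-im['fx']*c[0]/c[2],im['cy']+im['fy']*c[1]/c[2]
E
python3 - <<'E'
from h import *
s=ctrl.get_state();print(s,ctrl.grasp_offset)
for n in('top','side'):
    im=grab(n,n+'1.png');print(n,{k:v for k,v in im.items() if k!='pixels'})
E
```

```text
{'time': 0.0, 'joint_positions': array([-1.20290411,  0.32187001, -0.0700588 ,  1.45172299,  0.02260349,
        1.370754  , -0.05688866]), 'qd': array([-0.00149358,  0.00031779, -0.00032543, -0.00044481,  0.00027306,
        0.00173367, -0.00142165]), 'joint_torque': array([-8.29036526e-05, -4.91290820e+01, -4.04097531e-01, -3.12527168e+01,
       -6.40581502e-02,  4.36853862e-02,  1.88960403e-04]), 'position': array([0.22506576, 0.60919163, 0.22140667]), 'tool_rot': array([-5.52770069e-01, -3.09233655e+00,  3.06805038e-03]), 'ft_force': array([-0.11239832,  0.25783353,  0.41951121]), 'torque': array([ 0.06020257,  0.0028595 , -0.01488448]), 'grip_force': 0.0, 'grip_width': 1.001523286621823} 0.0187
top {'fx': 523.2765601592373, 'fy': 523.2765601592373, 'cx': 323.21025267528984, 'cy': 242.76362816767582, 'xyz': array([0.51259493, 0.01819512, 1.09235487]), 'rotation': array([ 0.02774748, -0.0762704 , -1.5648351 ]), 'o': array([0.51259493, 0.01819512, 1.09235487]), 'Rm': array([[ 0.00417027,  0.99779165, -0.06629052],
       [-0.99950887,  0.006218  ,  0.03071397],
       [ 0.03105834,  0.06612988,  0.99732754]])}
side {'fx': 600.6464159211927, 'fy': 600.6464159211927, 'cx': 319.8973941172031, 'cy': 240.92607879822523, 'xyz': array([ 0.4027299 , -0.91514094,  0.81756484]), 'rotation': array([ 0.87441666, -0.07160119, -0.18462815]), 'o': array([ 0.4027299 , -0.91514094,  0.81756484]), 'Rm': array([[ 0.98167155,  0.13160576, -0.13784372],
       [-0.19013193,  0.62669758, -0.75571158],
       [-0.01306967,  0.76806905,  0.64023364]])}
```

View pics/top1.png

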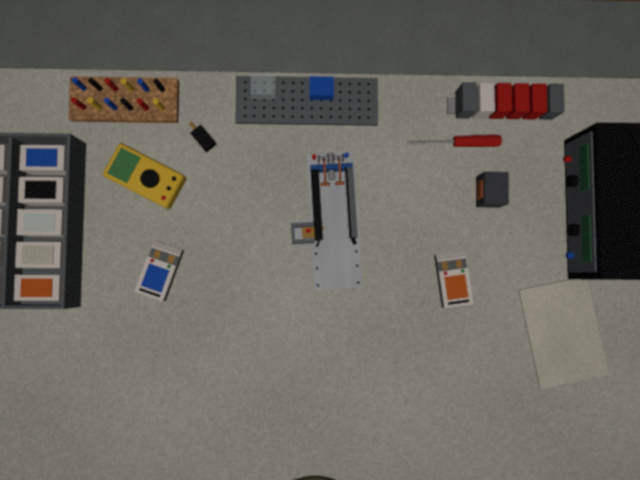

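View pics/side1.png

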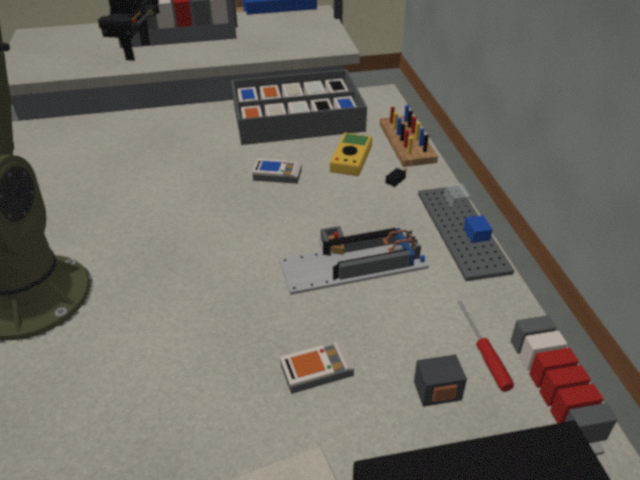

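The top view shows the cassette at about (454,280), grooved end up, and the dock from its apron end (338,288) to its stop (332,160). The mouth is at about (336,240) and the bolt is on the left. Dock +x points roughly along world +x. The side view agrees with this.

```bash
python3 - <<'E'
from h import *
im=grab('top');p=im['pixels'];hsv=cv2.cvtColor(p,cv2.COLOR_RGB2HSV)
m=cv2.inRange(hsv,(3,150,90),(20,255,255));m[:, :400]=0;m[:,520:]=0
m[:240]=0
c=max(cv2.findContours(m,0,1)[0],key=cv2.contourArea);r=cv2.minAreaRect(c);print('label',r)
print(ray(im,*r[0],.026)); b=np.array([ray(im,*q,.026) for q in cv2.boxPoints(r)]);print(b)
for q in [(317,288),(361,288),(309,160),(354,160)]: print(q,ray(im,*q,.008))
cv2.imwrite('pics/crop1.png',cv2.resize(p[140:320,270:500,::-1],None,fx=3.3,fy=3.3,interpolation=cv2.INTER_CUBIC))
E
```

```text
label ((455.9399719238281, 286.5799560546875), (21.778892517089844, 19.516149520874023), 81.8698959350586)
[ 0.49523153 -0.28699134  0.026     ]
[[ 0.51434648 -0.26409246  0.026     ]
 [ 0.52016625 -0.30411285  0.026     ]
 [ 0.47613665 -0.30986611  0.026     ]
 [ 0.47039776 -0.26993913  0.026     ]]
(317, 288) [ 0.49096391 -0.00275827  0.008     ]
(361, 288) [ 0.4912874  -0.09387377  0.008     ]
(309, 160) [0.7585038  0.01535439 0.008     ]
(354, 160) [ 0.75956536 -0.07927379  0.008     ]
```

View pics/crop1.png

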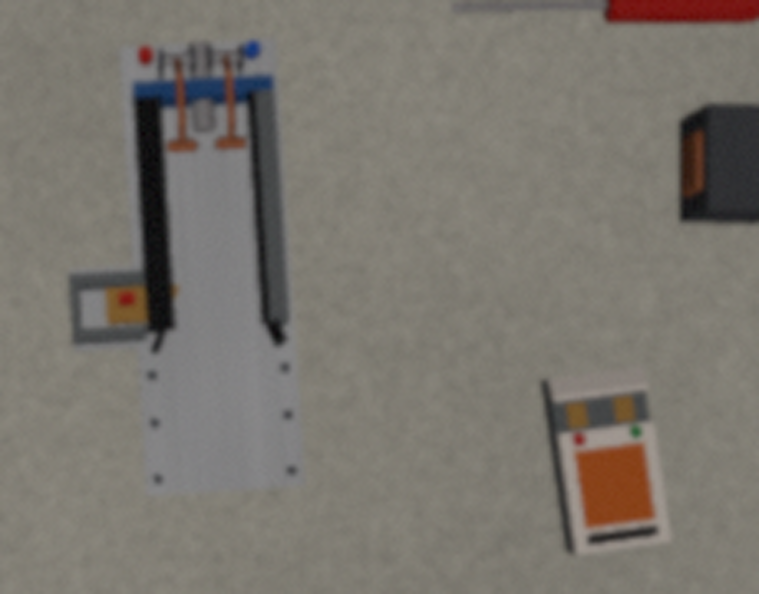

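```bash
cat >> h.py <<'E'
def plan(pos,yaw):
    """units to get tool to pos, pointing down, tool y along world dir yaw+90 (mod pi)"""
    s=ctrl.get_state();T=R.from_rotvec(s['tool_rot']);M=T.as_matrix()
    c,sn=np.cos(yaw),np.sin(yaw);best=None
    for k in(1,-1):
        G=np.column_stack([[k*c,k*sn,0],[k*sn,-k*c,0],[0,0,-1]])
        w=(T.inv()*R.from_matrix(G)).as_rotvec()
        if best is None or np.linalg.norm(w)<np.linalg.norm(best): best=w
    print('pos',s['position'].round(4),'x',M[:,0].round(3),'y',M[:,1].round(3),'t',round(s['time'],2),'j7',s['joint_positions'][6].round(2))
    print('shift',(M.T@(np.array(pos)-s['position'])/.3).round(4),'turn',(best/np.radians(60)).round(4))
E
python3 - <<'E'
from h import *
im=grab('top')
P=lambda x,y,z:ray(im,270+x/3.3,140+y/3.3,z)
d=[P(147,493,.008),P(298,488,.008),P(122,45,.008),P(271,40,.008)]
for q in d:print('dock',q.round(4))
a=[P(577,553,.026),P(670,543,.026),P(547,383,.014),P(645,375,.014)]
for q in a:print('cas',q.round(4))
for A in(d,a):
    f=(A[2]+A[3]-A[0]-A[1])/2;print(np.linalg.norm(f),np.degrees(np.arctan2(f[1],f[0])),np.linalg.norm(A[0]-A[1]),sum(A)/4)
w=ctrl.get_image('wrist');print(np.array(w['tool_from_camera']).round(3),w['fx'])
plan((.44,.2,.22),0);plan((.44,-.29,.22),np.radians(8))
E
```

```text
dock [0.4881 0.0023 0.008 ]
dock [ 0.4915 -0.0924  0.008 ]
dock [0.772  0.0197 0.008 ]
dock [ 0.7763 -0.0753  0.008 ]
cas [ 0.4524 -0.2636  0.026 ]
cas [ 0.4587 -0.3218  0.026 ]
cas [ 0.5581 -0.249   0.014 ]
cas [ 0.5634 -0.3113  0.014 ]
0.28487358335611207 3.4738994249478377 0.09478541397249224 [ 0.63198036 -0.03643489  0.008     ]
0.1065939442128304 6.821912107379918 0.05850163720182183 [ 0.50816411 -0.28640542  0.02      ]
[[ 0.001  0.962  0.272  0.074]
 [ 1.    -0.    -0.    -0.001]
 [-0.     0.272 -0.962 -0.161]
 [ 0.     0.     0.     1.   ]] 415.63997464632496
pos [0.2251 0.6095 0.222 ] x [-0.938  0.346 -0.   ] y [ 0.346  0.938 -0.001] t 0.25 j7 -0.06
shift [-1.1447 -1.0324  0.0078] turn [-0.0008 -0.     -0.3377]
pos [0.2251 0.6095 0.222 ] x [-0.938  0.346 -0.   ] y [ 0.346  0.938 -0.001] t 0.25 j7 -0.06
shift [-1.7104 -2.5647  0.0092] turn [-8.000e-04 -1.000e-04 -4.711e-01]
```

Emit:
jog_arm:
  moves: [-0.2,-0.14,0,0,0,-0.07,1,-0.4,-0.28,0,0,0,-0.14,1,-0.6,-0.42,0,0,0,-0.2,1,-0.8,-0.56,0,0,0,-0.27,1,-1,-0.7,0,0,0,-0.338,1,-1,-0.7,0,0,0,-0.338,1,-1,-0.7,0,0,0,-0.338,1,-1,-0.7,0,0,0,-0.338,1]

```text
time: 1.25
position: [0.4335, 0.3093, 0.2226]
tool_rot: [0.0, -3.141, -0.001]
ft_force: [0.1, 0.2, -0.2]
grip_width: 1.001
grip_force: 0.0
```

```bash
python3 - <<'E'
from h import *
plan((.49,-.285,.20),np.radians(7))
E
```

```text
pos [0.4335 0.3093 0.2226] x [-1. -0.  0.] y [-0.     1.     0.001] t 1.25 j7 0.91
shift [-0.188  -1.9812  0.0737] turn [ 0.0007 -0.0003 -0.1165]
```

Emit:
jog_arm:
  moves: [-0.06,-0.2,0,0,0,0,1,-0.12,-0.4,0,0,0,0,1,-0.2,-0.6,0,0,0,0,1,-0.25,-0.8,0,0,0,0,1,-0.3,-1,0,0,0,0,1,-0.3,-1,0,0,0,0,1,-0.3,-1,0,0,0,0,1,-0.3,-1,0,0,0,0,1]

```text
time: 2.25
position: [0.5237, 0.0118, 0.2224]
tool_rot: [0.008, -3.141, -0.001]
ft_force: [-1.5, 0.3, 0.3]
grip_width: 1.0
grip_force: 0.0
```

```bash
python3 - <<'E'
from h import *
im=grab('wrist','w1.png')
plan((.49,-.285,.20),np.radians(7))
E
```

```text
pos [0.5237 0.0114 0.2224] x [-1.    -0.004  0.   ] y [-0.004  1.     0.   ] t 2.3 j7 1.52
shift [ 0.1169 -0.9876  0.0743] turn [ 0.0005 -0.0002 -0.1124]
```

View pics/w1.png

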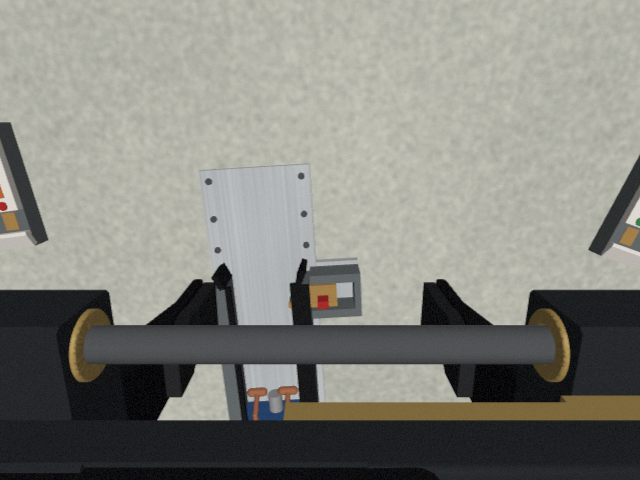

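The wrist view shows the apron corners at (200,171) and (310,164). The three screw pairs run from (208,182)/(301,176) to (217,250)/(306,245). I'll detect the screws for the dock axis.

```bash
cat > dock.py <<'E'
from h import *
im=grab('wrist');g=cv2.GaussianBlur(cv2.cvtColor(im['pixels'],cv2.COLOR_RGB2GRAY),(3,3),0)
h=[]
for u,v in [(208,182),(213,219),(217,250),(301,176),(304,213),(306,245)]:
    w=g[v-7:v+8,u-7:u+8].astype(float);k=np.clip(np.median(w)-25-w,0,None);Y,X=np.mgrid[-7:8,-7:8]
    h.append(ray(im,u+(k*X).sum()/k.sum(),v+(k*Y).sum()/k.sum(),.008))
h=np.array(h);print(h.round(4))
mid=(h[:3]+h[3:])/2;print(mid.round(4))
for a in(h[:3],h[3:],mid): print('yaw',np.degrees(np.arctan2(*(a[2]-a[0])[1::-1])))
n=(h[3:]-h[:3]).mean(0);print('cross yaw',np.degrees(np.arctan2(-n[0],n[1])),np.linalg.norm(n))
c=[ray(im,200,171,.008),ray(im,310,164,.008)];print(np.round(c,4),np.linalg.norm(c[0]-c[1]))
yaw=np.arctan2(*(mid[2]-mid[0])[1::-1]); m=(c[0]+c[1])/2
print('origin',m+.185*np.array([np.cos(yaw),np.sin(yaw),0]))
E
python3 dock.py
```

```text
[[ 0.5021 -0.0894  0.008 ]
 [ 0.5369 -0.087   0.008 ]
 [ 0.5669 -0.0851  0.008 ]
 [ 0.4965 -0.0056  0.008 ]
 [ 0.5314 -0.0033  0.008 ]
 [ 0.5614 -0.0013  0.008 ]]
[[ 0.4993 -0.0475  0.008 ]
 [ 0.5342 -0.0452  0.008 ]
 [ 0.5641 -0.0432  0.008 ]]
yaw 3.795573079793791
yaw 3.7488138707239886
yaw 3.77218248806166
cross yaw 3.785356530221434 0.08393554140023042
[[ 0.4929 -0.0965  0.008 ]
 [ 0.4862  0.0023  0.008 ]] 0.0989808081312673
origin [ 0.67417237 -0.03491259  0.008     ]
```

Emit:
jog_arm:
  moves: [0,-0.2,0,0,0,-0.06,1,0.05,-0.4,0,0,0,-0.11,1,0.1,-0.6,0,0,0,-0.11,1,0.12,-0.8,0,0,0,-0.11,1,0.12,-0.99,0.07,0,0,-0.112,1,0.12,-0.99,0.07,0,0,-0.112,1,0.12,-0.99,0.07,0,0,-0.112,1,0.12,-0.99,0.07,0,0,-0.112,1]

```text
time: 3.35
position: [0.4892, -0.2859, 0.2019]
tool_rot: [-0.19, 3.135, 0.001]
ft_force: [0.0, 0.2, 0.0]
grip_width: 1.0
grip_force: 0.0
```

```bash
python3 - <<'E'
from h import *
im=grab('wrist','w2.png')
plan((.49,-.285,.20),np.radians(7))
E
```

```text
pos [ 0.4891 -0.2861  0.202 ] x [-0.993 -0.121 -0.001] y [-0.121  0.993  0.001] t 3.4 j7 2.28
shift [-0.0034  0.0034  0.0066] turn [ 0.0006  0.0011 -0.0011]
```

View pics/w2.png

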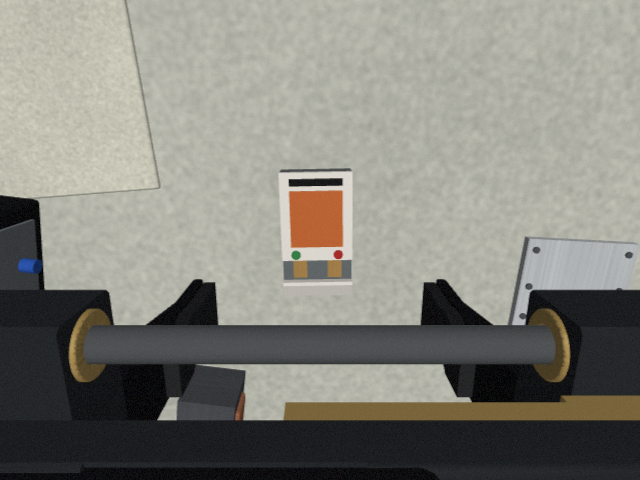

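The cassette is square in the wrist view, its rear top edge running from (279,171) to (352,170). The label spans (290..343, 191..247) and the groove is around row 270.

```bash
python3 - <<'E'
from h import *
im=grab('wrist');hsv=cv2.cvtColor(im['pixels'],cv2.COLOR_RGB2HSV)
m=cv2.inRange(hsv,(3,150,90),(20,255,255));m[:185]=0;m[252:]=0;m[:,:280]=0;m[:,352:]=0
Y,X=np.nonzero(m)
L=[];Rr=[]
for r in (195,205,215,225,235,243):
    x=X[Y==r];L.append(ray(im,x.min()-.5,r,.026));Rr.append(ray(im,x.max()+.5,r,.026))
for a in(L,Rr):
    d=a[-1]-a[0];print('yaw',np.degrees(np.arctan2(d[1],d[0])))
print('width',np.linalg.norm(L[0]-Rr[0]),'label mid',np.mean([L,Rr],axis=(0,1)))
q=[ray(im,279,171.5,.026),ray(im,352,170,.026),ray(im,284,261,.026),ray(im,352,261,.026),ray(im,284,282,.026),ray(im,352,282,.026)]
for a,b in zip(q[::2],q[1::2]):print('row mid',((a+b)/2).round(4),np.linalg.norm(a-b).round(4),np.degrees(np.arctan2(-(b-a)[0],(b-a)[1])))
E
```

```text
yaw 8.216940902989787
yaw 8.99078792451609
width 0.0425685046761679 label mid [ 0.49425378 -0.28871698  0.026     ]
row mid [ 0.454  -0.2942  0.026 ] 0.0588 8.128058203054543
row mid [ 0.53   -0.2829  0.026 ] 0.0582 6.951461675879631
row mid [ 0.5491 -0.2806  0.026 ] 0.0591 6.949657994273185
```

```bash
python3 - <<'E'
from h import *
plan((.4837,-.2899,.06),np.radians(8.1))
plan((.4837,-.2899,.005),np.radians(8.1))
E
```

```text
pos [ 0.4889 -0.2865  0.202 ] x [-0.993 -0.12  -0.001] y [-0.12   0.993  0.   ] t 3.45 j7 2.28
shift [ 0.0192 -0.0095  0.4733] turn [ 0.0004  0.0011 -0.0199]
pos [ 0.4889 -0.2865  0.202 ] x [-0.993 -0.12  -0.001] y [-0.12   0.993  0.   ] t 3.45 j7 2.28
shift [ 0.0194 -0.0095  0.6566] turn [ 0.0004  0.0011 -0.0199]
```

Emit:
jog_arm:
  moves: [0.02,-0.01,0.12,0,0,-0.02,1,0.02,-0.01,0.24,0,0,-0.02,1,0.02,-0.01,0.36,0,0,-0.02,1,0.02,-0.01,0.46,0,0,-0.02,1,0.02,-0.01,0.53,0,0,-0.02,1,0.02,-0.01,0.59,0,0,-0.02,1,0.02,-0.01,0.63,0,0,-0.02,1,0.02,-0.01,0.64,0,0,-0.02,1]

```text
time: 4.45
position: [0.4823, -0.2915, 0.0091]
tool_rot: [0.218, -3.134, -0.001]
ft_force: [-0.3, 0.5, 1.3]
grip_width: 1.002
grip_force: 0.0
```

```bash
python3 - <<'E'
from h import *
im=grab('wrist','w3.png')
plan((.4837,-.2899,.005),np.radians(8.1))
E
```

```text
pos [ 0.4824 -0.2917  0.0092] x [-0.99  -0.138  0.   ] y [-0.138  0.99   0.   ] t 4.5 j7 2.44
shift [-0.0051  0.0053  0.0141] turn [ 0.0002 -0.0002 -0.0026]
```

View pics/w3.png

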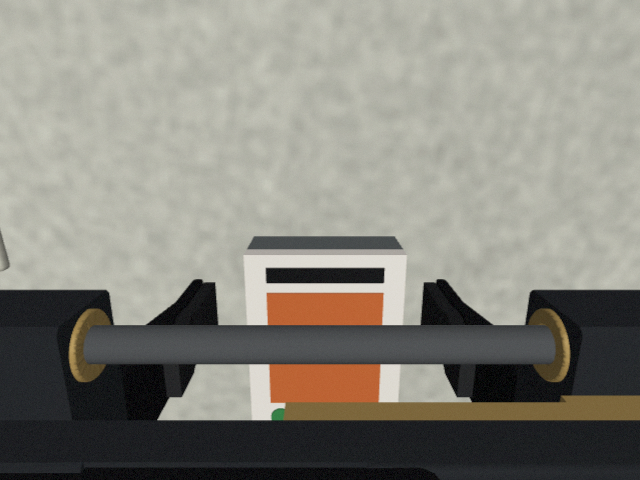

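The cassette sits between the fingers, rear top edge from (244,252) to (407,252), about 1.5 mm to the right of centre. I'll correct that, lower and grip.

Emit:
jog_arm:
  moves: [-0.005,0.005,0.007,0,0,0,1,-0.005,0.005,0.014,0,0,0,1,-0.005,0.005,0.014,0,0,0,0.4,-0.005,0.005,0.014,0,0,0,-0.2,-0.005,0.005,0.014,0,0,0,-1,-0.005,0.005,0.014,0,0,0,-1,-0.005,0.005,0.014,0,0,0,-1,-0.005,0.005,0.014,0,0,0,-1]
  newtons: 45

```text
time: 5.5
position: [0.4837, -0.2901, 0.0054]
tool_rot: [-0.217, 3.134, 0.0]
ft_force: [-0.5, 0.6, 0.8]
grip_width: 0.689
grip_force: 45.0
```

```bash
python3 - <<'E'
from h import *
import numpy as np
plan((.4837,-.2899,.075),np.radians(8.1))
print(ctrl.get_state()['ft_force'],ctrl.get_state()['grip_width']*87)
E
```

```text
pos [ 0.4837 -0.2901  0.0054] x [-0.99  -0.138 -0.   ] y [-0.138  0.99   0.   ] t 5.5 j7 2.44
shift [-1.00e-04  6.00e-04 -2.32e-01] turn [ 0.0002  0.0001 -0.0028]
[-0.51506934  0.58367385  0.75274465] 59.947174437088464
```

Emit:
jog_arm:
  moves: [0,0,-0.06,0,0,0,-1,0,0,-0.15,0,0,0,-1,0,0.1,-0.22,0,0,0,-1,-0.05,0.26,-0.22,0,0,0.02,-1,-0.08,0.44,-0.22,0,0,0.05,-1,-0.12,0.62,-0.22,0,0,0.069,-1,-0.148,0.75,-0.22,0,0,0.069,-1,-0.148,0.798,-0.22,0,0,0.069,-1]

```text
time: 6.5
position: [0.495, -0.0441, 0.0721]
tool_rot: [-0.11, 3.139, 0.001]
ft_force: [-0.7, -0.6, -2.6]
grip_width: 0.686
grip_force: 45.0
```

```bash
python3 - <<'E'
from h import *
im=grab('wrist','w4.png')
plan((.4946,-.0468,.016),np.radians(3.78))
s=ctrl.get_state();print(s['ft_force'],s['torque'],s['grip_width']*87)
E
```

```text
pos [ 0.4944 -0.0436  0.0719] x [-0.998 -0.07  -0.   ] y [-0.07   0.998  0.001] t 6.55 j7 1.75
shift [ 0.0002 -0.011   0.1862] turn [0.0013 0.0001 0.004 ]
[-0.02363202  1.16061077 -2.38269967] [ 0.14678314  0.02862333 -0.00867737] 59.56682093469707
```

View pics/w4.png

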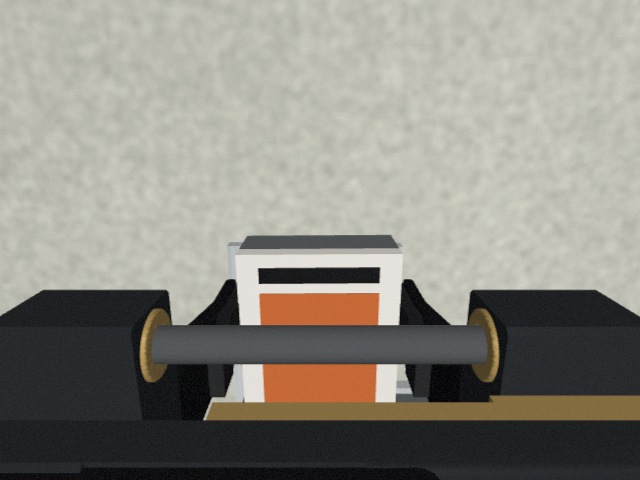

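The cassette is held level and square: its rear edge runs from (237,252) to (402,252), as in the grasp picture. Next I'll lower it onto the apron.

Emit:
jog_arm:
  moves: [0,-0.005,0,0,0,0.004,-1,0,-0.011,0.04,0,0,0.004,-1,0,-0.011,0.08,0,0,0.004,-1,0,-0.011,0.12,0,0,0.004,-1,0,-0.011,0.15,0,0,0.004,-1,0,-0.011,0.175,0,0,0.004,-1,0,-0.011,0.19,0,0,0.004,-1,0,-0.011,0.19,0,0,0.004,-1]

```text
time: 7.55
position: [0.4948, -0.0502, 0.0142]
tool_rot: [0.097, -3.14, 0.0]
ft_force: [-0.2, 0.7, -1.7]
grip_width: 0.69
grip_force: 45.0
```

```bash
python3 - <<'E'
from h import *
im=grab('top','t2.png')
cv2.imwrite('pics/crop2.png',cv2.resize(im['pixels'][140:320,250:420,::-1],None,fx=3.3,fy=3.3,interpolation=cv2.INTER_CUBIC))
plan((.4946,-.0468,.016),np.radians(3.78))
print('fwd 60mm');plan((.4946+.060*.9978,-.0468+.060*.0659,.0135),np.radians(3.78))
E
```

```text
pos [ 0.495  -0.0502  0.0145] x [-0.998 -0.062 -0.   ] y [-0.062  0.998  0.   ] t 7.6 j7 1.81
shift [ 0.0007  0.0114 -0.0051] turn [ 0.      0.0003 -0.0038]
fwd 60mm
pos [ 0.495  -0.0502  0.0145] x [-0.998 -0.062 -0.   ] y [-0.062  0.998  0.   ] t 7.6 j7 1.81
shift [-0.1993  0.0122  0.0033] turn [ 0.      0.0003 -0.0038]
```

View pics/crop2.png

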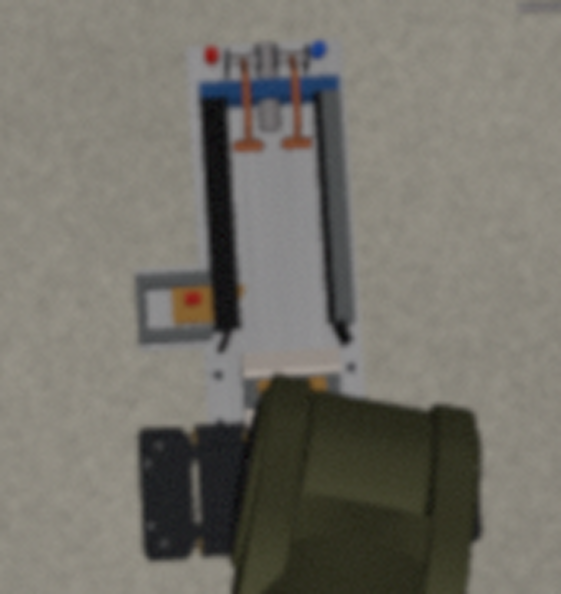

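Emit:
jog_arm:
  moves: [0,0.004,0,0,0,0,-1,0,0.008,0,0,0,-0.004,-1,0,0.0115,0,0,0,-0.004,-1,-0.02,0.0115,0.001,0,0,-0.004,-1,-0.04,0.0115,0.002,0,0,-0.004,-1,-0.06,0.0115,0.003,0,0,-0.004,-1,-0.06,0.0115,0.003,0,0,-0.004,-1,-0.06,0.0115,0.003,0,0,-0.004,-1]

```text
time: 8.6
position: [0.5127, -0.0457, 0.0135]
tool_rot: [-0.104, 3.14, -0.0]
ft_force: [-1.1, -0.5, -1.7]
grip_width: 0.682
grip_force: 45.0
```

```bash
cat >> h.py <<'E'
D0=np.array([.6742,-.0349,0]);DY=np.radians(3.78);DX=np.array([np.cos(DY),np.sin(DY),0]);DN=np.array([-DX[1],DX[0],0])
def dk(x,y=0,z=.0135):
    s=ctrl.get_state();q=s['position']-D0
    print('dock tcp mm',(q@DX*1e3).round(2),(q@DN*1e3).round(2),'F dock',(s['ft_force']@DX).round(2),(s['ft_force']@DN).round(2),s['ft_force'][2].round(2),'w',(s['grip_width']*87).round(1))
    plan(D0+x*DX+y*DN+[0,0,z],DY)
E
python3 -c "
from h import *
dk(-.112)"
```

```text
Traceback (most recent call last):
  File "h.py", line 31, in dk
    print('dock tcp mm',(q@DX*1e3).round(2),(q@DN*1e3).round(2),'F dock',(s['ft_force']@DX).round(2),(s['ft_force']@DN).round(2),s['ft_force'][2].round(2),'w',(s['grip_width']*87).round(1))
                                                                                                                                                               ^^^^^^^^^^^^^^^^^^^^^^^^^^
AttributeError: 'float' object has no attribute 'round'
```

```bash
sed -i "s/(s\['grip_width'\]\*87).round(1)/round(s['grip_width']*87,1)/" h.py
python3 -c "
from h import *
dk(-.112)"
```

```text
dock tcp mm -161.9 -0.17 F dock -1.15 -0.41 -1.68 w 59.3
pos [ 0.5127 -0.0457  0.0135] x [-0.998 -0.066 -0.   ] y [-0.066  0.998 -0.   ] t 8.6 j7 1.82
shift [-1.663e-01  6.000e-04 -1.000e-04] turn [-0.      0.      0.0001]
```

Emit:
jog_arm:
  moves: [-0.02,0,0,0,0,0,-1,-0.045,0,0,0,0,0,-1,-0.07,0,0,0,0,0,-1,-0.095,0,0,0,0,0,-1,-0.12,0,0,0,0,0,-1,-0.145,0,0,0,0,0,-1,-0.165,0,0,0,0,0,-1,-0.165,0,0,0,0,0,-1]

```text
time: 9.6
position: [0.5634, -0.0425, 0.0135]
tool_rot: [-0.104, 3.138, -0.001]
ft_force: [1.6, -4.4, -1.3]
grip_width: 0.688
grip_force: 45.0
```

```bash
python3 -c "
from h import *
dk(-.112)"
```

```text
dock tcp mm -111.09 -0.28 F dock 1.29 -4.5 -1.28 w 59.8
pos [ 0.5634 -0.0425  0.0135] x [-0.998 -0.066 -0.002] y [-0.066  0.998 -0.001] t 9.6 j7 1.85
shift [0.003  0.0009 0.0001] turn [-0.0007  0.0021  0.0001]
```

Emit:
jog_arm:
  moves: [0,0,0,0,0,0,0.8,0,0,0,0,0,0,0.8,0,0,0,0,0,0,0.8,0,0,-0.06,0,0,0,0.8,0,0,-0.13,0,0,0,0.8,0.05,0,-0.18,0,0,0,0.8,0.11,0,-0.18,0,0,0,0,0.18,0,-0.18,0,0,0,-1]
  newtons: 20

```text
time: 10.6
position: [0.5085, -0.0459, 0.0691]
tool_rot: [-0.104, 3.138, 0.001]
ft_force: [0.0, -0.4, 0.6]
grip_width: 0.755
grip_force: 0.0
```

Emit:
jog_arm:
  moves: [0,0,0,0,0,0,-1,0,0,0,0,0,0,-1,0,0,0,0,0,0,-1,0,0,0,0,0,0,-1,0,0,0,0,0,0,-1,0,0,0,0,0,0,-1,0,0,0,0,0,0,-1,0,0,0,0,0,0,-1]

```text
time: 11.6
position: [0.5081, -0.0459, 0.0674]
tool_rot: [0.104, -3.14, -0.0]
ft_force: [0.2, -0.7, -0.4]
grip_width: 0.009
grip_force: 0.0
```

```bash
python3 -c "
from h import *
im=grab('wrist','w5.png')
dk(-.165,0,.022)"
```

```text
dock tcp mm -166.46 -0.05 F dock 0.61 -1.08 0.21 w 0.5
pos [ 0.5081 -0.0459  0.0675] x [-0.998 -0.066 -0.   ] y [-0.066  0.998  0.   ] t 11.65 j7 1.77
shift [-4.900e-03  1.000e-04  1.516e-01] turn [0.0001 0.0001 0.0002]
```

View pics/w5.png

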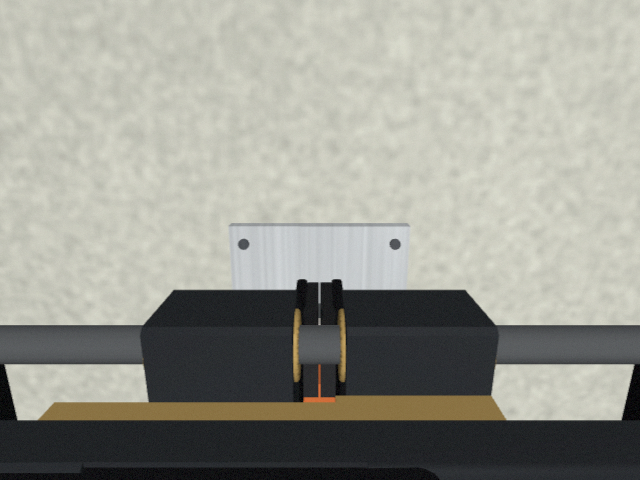

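The fingers are shut, with the cassette's orange label just ahead at (320,400). I'll lower them behind the rear face and push.

Emit:
jog_arm:
  moves: [0,0,0.04,0,0,0,-1,0,0,0.09,0,0,0,-1,0,0,0.14,0,0,0,-1,0,0,0.17,0,0,0,-1,0,0,0.178,0,0,0,-1,-0.01,0,0.178,0,0,0,-1,-0.03,0,0.178,0,0,0,-1,-0.05,0,0.178,0,0,0,-1]

```text
time: 12.65
position: [0.5241, -0.0449, 0.0146]
tool_rot: [-0.104, 3.139, 0.0]
ft_force: [-2.3, -0.4, 2.2]
grip_width: 0.003
grip_force: 2.4
```

Emit:
jog_arm:
  moves: [-0.02,0,0,0,0,0,-1,-0.035,0,0,0,0,0,-1,-0.05,0,0,0,0,0,-1,-0.065,0,0,0,0,0,-1,-0.08,0,0,0,0,0,-1,-0.095,0,0,0,0,0,-1,-0.11,0,0,0,0,0,-1,-0.12,0,0,0,0,0,-1]

```text
time: 13.65
position: [0.5593, -0.0426, 0.014]
tool_rot: [-0.104, 3.14, -0.0]
ft_force: [-2.7, -0.3, -1.0]
grip_width: 0.006
grip_force: 1.2
```

```bash
python3 -c "
from h import *
dk(-.085,0,.014)"
```

```text
dock tcp mm -115.14 -0.09 F dock -2.74 -0.15 -0.96 w 0.5
pos [ 0.5593 -0.0426  0.014 ] x [-0.998 -0.066 -0.   ] y [-0.066  0.998 -0.   ] t 13.65 j7 1.85
shift [-0.1005  0.0003 -0.    ] turn [-0.0001  0.0001  0.0001]
```

Emit:
jog_arm:
  moves: [-0.015,0,0,0,0,0,-1,-0.03,0,0,0,0,0,-1,-0.045,0,0,0,0,0,-1,-0.06,0,0,0,0,0,-1,-0.075,0,0,0,0,0,-1,-0.09,0,0,0,0,0,-1,-0.1,0,0,0,0,0,-1,-0.1,0,0,0,0,0,-1]

```text
time: 14.65
position: [0.589, -0.0406, 0.014]
tool_rot: [0.104, -3.14, -0.0]
ft_force: [-3.3, -0.1, -0.2]
grip_width: 0.003
grip_force: 1.6
```

Emit:
jog_arm:
  moves: [-0.006,0,0,0,0,0,-1,-0.012,0,0,0,0,0,-1,-0.018,0,0,0,0,0,-1,-0.024,0,0,0,0,0,-1,-0.03,0,0,0,0,0,-1,-0.036,0,0,0,0,0,-1,-0.04,0,0,0,0,0,-1,-0.04,0,0,0,0,0,-1]

```text
time: 15.65
position: [0.6007, -0.0399, 0.014]
tool_rot: [0.104, -3.139, -0.0]
ft_force: [-5.6, -0.8, 0.6]
grip_width: 0.004
grip_force: 2.6
```

```bash
python3 -c "
from h import *
dk(-.065,0,.014)"
```

```text
dock tcp mm -73.69 -0.09 F dock -5.65 -0.46 0.62 w 0.4
pos [ 0.6007 -0.0399  0.014 ] x [-0.998 -0.066  0.001] y [-0.066  0.998  0.   ] t 15.65 j7 1.86
shift [-0.029   0.0003 -0.    ] turn [ 0.0001 -0.0006  0.0001]
```

Emit:
jog_arm:
  moves: [-0.004,0,0,0,0,0,-1,-0.008,0,0,0,0,0,-1,-0.012,0,0,0,0,0,-1,-0.016,0,0,0,0,0,-1,-0.02,0,0,0,0,0,-1,-0.022,0,0,0,0,0,-1,-0.024,0,0,0,0,0,-1,-0.024,0,0,0,0,0,-1]

```text
time: 16.65
position: [0.6078, -0.0392, 0.014]
tool_rot: [0.104, -3.139, -0.0]
ft_force: [-5.0, -0.9, 0.6]
grip_width: 0.004
grip_force: 2.7
```

Emit:
jog_arm:
  moves: [-0.001,0,0,0,0,0,-1,-0.002,0,0,0,0,0,-1,-0.003,0,0,0,0,0,-1,-0.004,0,0,0,0,0,-1,-0.005,0,0,0,0,0,-1,-0.006,0,0,0,0,0,-1,-0.007,0,0,0,0,0,-1,-0.007,0,0,0,0,0,-1]

```text
time: 17.65
position: [0.6096, -0.0391, 0.014]
tool_rot: [0.104, -3.139, -0.001]
ft_force: [-5.1, -0.5, 1.7]
grip_width: 0.005
grip_force: 3.1
```

```bash
python3 -c "
from h import *
dk(-.0615,0,.014)"
```

```text
dock tcp mm -64.69 0.11 F dock -5.17 -0.17 1.66 w 0.4
pos [ 0.6096 -0.0391  0.014 ] x [-0.998 -0.066  0.001] y [-0.066  0.998  0.   ] t 17.65 j7 1.86
shift [-0.0106 -0.0004  0.0001] turn [ 0.0004 -0.0012  0.0002]
```

Emit:
jog_arm:
  moves: [-0.001,0,0,0,0,0,-1,-0.002,0,0,0,0,0,-1,-0.003,0,0,0,0,0,-1,-0.004,0,0,0,0,0,-1,-0.005,0,0,0,0,0,-1,-0.006,0,0,0,0,0,-1,-0.007,0,0,0,0,0,-1,-0.007,0,0,0,0,0,-1]

```text
time: 18.65
position: [0.6116, -0.0389, 0.0141]
tool_rot: [0.104, -3.138, -0.001]
ft_force: [-6.3, -0.7, 1.5]
grip_width: 0.008
grip_force: 3.3
```

Emit:
jog_arm:
  moves: [-0.001,0,0,0,0,0,-1,-0.002,0,0,0,0,0,-1,-0.003,0,0,0,0,0,-1,-0.004,0,0,0,0,0,-1,-0.005,0,0,0,0,0,-1,-0.006,0,0,0,0,0,-1,-0.006,0,0,0,0,0,-1,-0.006,0,0,0,0,0,-1]

```text
time: 19.65
position: [0.6119, -0.0389, 0.014]
tool_rot: [0.104, -3.135, -0.001]
ft_force: [-10.4, -0.7, 5.6]
grip_width: 0.005
grip_force: 5.2
```

```bash
python3 -c "
from h import *
im=grab('side','s2.png')
im=grab('top')
cv2.imwrite('pics/crop3.png',cv2.resize(im['pixels'][140:250,280:380,::-1],None,fx=5,fy=5,interpolation=cv2.INTER_CUBIC))
dk(-.0605,0,.014)"
```

```text
dock tcp mm -62.44 0.1 F dock -9.63 0.22 5.51 w 0.2
pos [ 0.6119 -0.0389  0.0139] x [-0.998 -0.066  0.005] y [-0.066  0.998  0.001] t 19.75 j7 1.86
shift [-0.0065 -0.0003 -0.0002] turn [ 0.001  -0.0044  0.    ]
```

Emit:
jog_arm:
  moves: [-0.001,0,0,0,0,0,-1,-0.002,0,0,0,0,0,-1,-0.003,0,0,0,0,0,-1,-0.004,0,0,0,0,0,-1,-0.005,0,0,0,0,0,-1,-0.006,0,0,0,0,0,-1,-0.007,0,0,0,0,0,-1,-0.007,0,0,0,0,0,-1]

```text
time: 20.75
position: [0.6119, -0.039, 0.0135]
tool_rot: [0.103, -3.131, -0.002]
ft_force: [-14.5, -0.2, 8.0]
grip_width: 0.004
grip_force: 7.3
```

```bash
python3 -c "
from h import *
dk(-.0605,0,.014)"
```

```text
dock tcp mm -62.41 0.02 F dock -14.5 0.78 8.02 w 0.3
pos [ 0.6119 -0.039   0.0135] x [-0.998 -0.066  0.009] y [-0.066  0.998  0.001] t 20.75 j7 1.86
shift [-0.0064 -0.0001 -0.0019] turn [ 0.0014 -0.0086 -0.0002]
```

It is solidly on the stop at 14 N. I'll back off, lift clear and look.

Emit:
jog_arm:
  moves: [0.01,0,0,0,0,0,-1,0.04,0,0,0,0,0,-1,0.09,0,0,0,0,0,-1,0.15,0,-0.06,0,0,0,-1,0.22,0,-0.15,0,0,0,-1,0.3,0,-0.28,0,0,0,-1,0.4,0,-0.45,0,0,0,-1,0.45,0,-0.55,0,0,0,-1]

```text
time: 21.75
position: [0.4833, -0.0476, 0.1828]
tool_rot: [-0.103, 3.131, 0.003]
ft_force: [0.4, -0.6, -0.2]
grip_width: 0.007
grip_force: 0.0
```

```bash
python3 -c "
from h import *
t=grab('top')['pixels'][140:250,270:370,::-1];s=grab('side')['pixels'][215:300,280:440,::-1]
a=cv2.resize(t,(400,440),interpolation=3);b=cv2.resize(s,(400,212),interpolation=3)
o=np.zeros((440,800,3),np.uint8);o[:,:400]=a;o[:212,400:]=b
cv2.imwrite('pics/f.png',o);dk(-.3,0,.15)"
```

```text
dock tcp mm -189.91 -0.14 F dock 0.13 0.37 0.2 w 0.5
pos [ 0.4847 -0.0476  0.184 ] x [-0.998 -0.066 -0.013] y [-0.066  0.998  0.003] t 21.85 j7 1.67
shift [3.684e-01 1.000e-04 1.088e-01] turn [ 0.0026  0.012  -0.    ]
```

View pics/f.png

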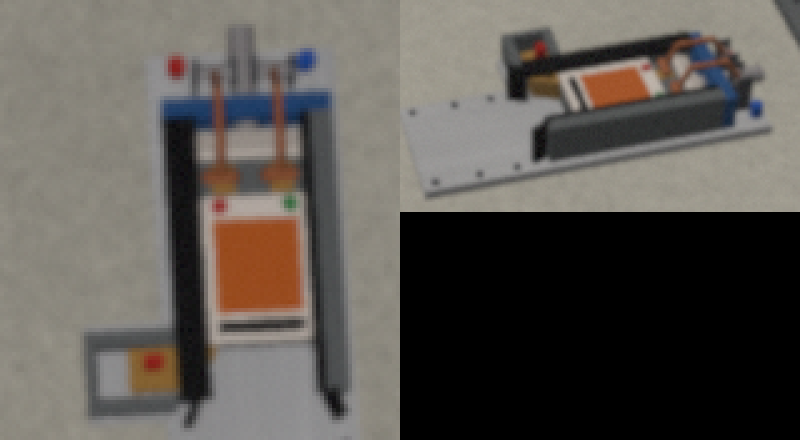

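Both clip feet sit in the groove at (220,180) and (280,180). The brass bolt tip shows behind the rear face at (213,352), and its red tab is back at its original offset of about 16.5 px from the housing edge. The arm is clear.

```bash
python3 -c "
from h import *
print(ctrl.close_job())"
```

```text
the job is handed in; nothing more can be done
None
```

The cassette is fully home in the dock: both clips are in its groove, the bolt is out behind it, the highest push force I read was about 15 N, and the job is handed in with the arm clear and the other items not touched.

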